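# Find the heavier counterweight and show it to the bench camera

### The arm

A 6-joint arm with a two-finger parallel gripper is mounted at the origin on the work surface. World frame = base frame: x ahead of the robot, y to its left, z up, the work surface at z = 0. Lengths are in m, angles in degrees, forces in N, time in s.
With the tool pointing down it reaches from about 0.25 to 0.775 m from the base axis. Payload 4 kg.
Tool frame: the origin (TCP) lies where the fingers leave the gripper's body, on its centre line; the fingertips stand 73 mm ahead of it and the grasp point (between the pads) lies 54 mm ahead of it (robot.grasp_offset is the distance from the TCP to the grasp point, in m); z points along the fingers, y is the direction in which the jaws open and shut (so a half turn about z gives the same grasp; the last joint's range is limited). The gripper opens to 85 mm and grips with 20 to 120 N. Pads are 22 mm wide; open, the fingers measure 114 mm over their backs; the gripper's body (76 mm by 85 mm) begins 54 mm behind the grasp point. The pads swing forward as they close: fully open they stand 13 mm farther back than shut.
Start: joints at [-71.74, 4.996, 78.535, -0, 96.463, -5.907], TCP at [0.225, -0.502, 0.304] pointing down, gripper open.
Joint ranges: [-177.83, 177.83], [-43.37, 116.18], [15.69, 146.23], [-61.86, 241.86], [9.47, 152.12], [-147.06, 147.06]. Speed limits (degrees/s): [159.86, 159.86, 180, 180, 180, 180].

### API

Orientations are given as [roll, pitch, yaw] about the fixed x, y, z axes, in that order (R = Rz(yaw) Ry(pitch) Rx(roll)).
In Python, from bench import robot, vision, job_done, finder gives the robot as it stands.
- The arm moves only by the shell command python3 -m inch 'ROWS' [FORCE]. ROWS is JSON, a list of rows, each a list of 5 numbers: the shift along the tool's x, y, z in mm, then the turn about the tool's z in rad, then the finger opening in mm, from 0 to 85.4. In form: [[tx, ty, tz, twist, hand], ...]. A call has 1 to 10 rows; each row is the pose to reach, as a shift and turn from the pose commanded when the call began, along the tool's axes at that moment; what a row does not reach only later rows make up. A row lasts 1/12 s, in which the tool goes at most 41.7 mm and 7.16 degrees, less where a joint would pass 70% of its speed; a pose out of reach is approached as far as the arm can. A call with a gripper value outside its range is refused whole. The fingers move at their own pace and stop on an object; FORCE is the grip in N (left out, the last holds). Time passes only in rows, so rows that repeat a pose let the fingers close. It gives the time, the measured TCP pose, the force and the opening at its end, in the units of the state.
- robot.get_state(): the state, without advancing time (a new reading comes with each control period).
- vision.snapshot(name): name is "scene" or "top"; returns (picture, depth): 420x560x3 uint8, red, green, blue; 420x560 float32, m along the optical axis (not along the pixel's ray), 0 where there is no reading.
- vision.camera_info(name): a dict with "fovy" (degrees; the focal length in pixels is half the picture's height over the tangent of half this angle, whatever the lens; pixels are square), "cx", "cy" (the principal point, pixels), "R" (3x3) and "t" (3): a world point X has camera coordinates R X + t. Camera axes: x right, y down, z forward; pixel columns grow to the right and rows downward; lengths in m; the calibration is good to about 2 mm. A picture is of the moment at which its call begins. camera_info takes no time and is no camera call.
- job_done(): hands the job in, once; it reports no verdict.
Trained networks look in the newest picture that a camera, given by its name, has taken for a name from the list of things; names that differ only in an ending like _2 or _b are one class to them, and where a whole thing is asked for, a point or a joint stands for the part that bears it (a point fixed in the world has none). Each returns a list of dicts, best first, with "p" (0 to 1); they miss things now and then, are a little off and sometimes report something else, mostly with a low value. They report only what shows in the picture. A call takes as long as a camera call. They do not tell look-alikes from the thing itself.
- finder.look_for(thing, camera): "pixel" ([column, row] in pixels, amid what is visible of it).
The state is a dict: "t": time; "q": joint angles; "joint_velocities": joint speeds; "joint_efforts": joint torques, N m; "ee_pos": TCP position; "tool_rot": TCP orientation; "ft_force": force on the tool from outside, world axes, zero at the start; "moment": the same for the moment, N m; "grip_width": finger opening in m.
Only numpy, scipy, OpenCV 4.12 (cv2) and the standard library are available. Lean on these libraries where they do the work, as an engineer would, in place of code of your own. Each camera call takes 0.05 s, during which the arm holds its last target.

### The job

Two look-alike brass tonearm counterweights stand in the two wells of the dark wooden rest; one has a lead core, the other is hollow. Lift the left-hand one (seen from the robot) some 10 cm clear of the rest, feel its weight and stand it back in its own well, then do the same lift with the right-hand one and judge which is heavier. Finish while holding the heavier one in the gripper, still and upright, centred with its underside about 5 cm above the glass of the upward-looking bench camera, with the lighter one standing in its own well; touch neither the camera nor the other things on the bench.

Things in the scene. Friction and masses are not known exactly. Their poses are not given: they have to be found in the camera images.
- weight_left: the left-hand of two look-alike tonearm counterweights: upright brass cylinder, 44 mm diameter, 54 mm high, dark bore in its top. Origin at the centre of its underside, z up its axis. Starts upright in the left-hand well of the rest, underside 10 mm above the bench. One of the two, drawn anew each time, has a lead core and weighs 0.61 to 0.79 kg, the other is hollow, 0.28 to 0.35 kg.
- weight_right: the right-hand of two look-alike tonearm counterweights: upright brass cylinder, 44 mm diameter, 54 mm high, dark bore in its top. Origin at the centre of its underside, z up its axis. Starts upright in the right-hand well of the rest, underside 10 mm above the bench. One of the two, drawn anew each time, has a lead core and weighs 0.61 to 0.79 kg, the other is hollow, 0.28 to 0.35 kg.
- rest: fixed dark wooden block, 90 (x) by 220 (y) by 20 mm high, with two round wells 50 mm in diameter, 10 mm deep, on its y axis: at y = +60 mm (left-hand seen from the robot) and y = -60 mm (right-hand). Origin at the centre of its underside on the bench; turned at most 0.3 rad from the world axes. Stands on either side of the bench.
- camera: fixed squat round camera looking straight up: foot 110 mm in diameter, 10 mm high; grey housing 84 mm in diameter up to 55 mm; black lens ring 56 mm in diameter up to 63 mm, with a glass 40 mm across on top. Origin at the centre of its underside on the bench. Stands on the other side of the bench from the rest.
- lens (a point): centre of the camera's glass, on its top face, 63 mm above the bench
- crank_boss: a blue enamelled crank boss, a flanged hub 48 mm across and 34 mm high. Loose bystander to be left alone. Origin at the centre of its underside.
- brake_lever: a nickel-plated brake lever lying flat, about 110 mm long and 14 mm high at most, long axis its x. Loose bystander to be left alone. Origin at the centre of its underside.
- boxwood_knob: a small turned boxwood knob, 32 mm across and 34 mm high, standing on its foot. Loose bystander to be left alone. Origin at the centre of its underside.
- speed_dial: a rusty cast speed dial, a disc 60 mm across and 17 mm high with its hub. Loose bystander to be left alone. Origin at the centre of its underside.
- screwdriver: a screwdriver lying flat near the side of the bench, handle towards its -x. Loose bystander to be left alone. Origin at the centre of its underside.
- spring_barrel: a dark steel spring barrel, an open ring 68 mm across and 22 mm high. Loose bystander to be left alone. Origin at the centre of its underside.
Things that resemble listed ones, but are neither listed nor needed, are in the scene too. What is shaped like the weight_right but green, red or turquoise is not meant.

How it is judged (in metres and radians):
On the way, in this order (a step that is already met when the one before it is completed fails the run):
1. the left-hand counterweight is held in the gripper, its underside at least 60 mm above the bench (50 mm above where it stood), the right-hand one standing in its well (z of weight_left in the frame of rest above 0.06 m and contact force between weight_left and the fingers above 1 N and contact force between weight_left and rest below 0.05 N and distance of weight_right from where it was at the start of the episode below 0.012 m and angle between weight_right's own z axis and vertical below 0.12 rad), for 0.3 s.
2. both counterweights stand upright in their own wells, let go (distance of each of weight_left, weight_right from where it was at the start of the episode below 0.012 m and angle between each of weight_left, weight_right's own z axis and vertical below 0.12 rad and contact force between each of weight_left, weight_right and the fingers below 0.05 N), for 0.1 s.
3. the right-hand counterweight is held in the gripper, its underside at least 60 mm above the bench, the left-hand one standing in its own well (z of weight_right in the frame of rest above 0.06 m and contact force between weight_right and the fingers above 1 N and contact force between weight_right and rest below 0.05 N and distance of weight_left from where it was at the start of the episode below 0.012 m and angle between weight_left's own z axis and vertical below 0.12 rad), for 0.3 s.
At the end, for the whole second after the job is handed in: the heavier weight is held by the fingers alone, still, upright within 0.17 rad, within 18 mm of the glass centre, underside 30 to 70 mm above the glass; the lighter stands upright (0.12 rad) in its own well, within 12 mm of its start, let go (((distance between weight_left and core_lead_c0 below 0.06 m and contact force between weight_left and the fingers above 1 N and horizontal distance between weight_left and lens below 0.018 m and z of weight_left in the frame of lens between 0.03 and 0.07 m and angle between weight_left's own z axis and vertical below 0.17 rad and linear speed of weight_left below 0.02 m/s and contact force between weight_left and camera below 0.05 N and distance of weight_right from where it was at the start of the episode below 0.012 m and angle between weight_right's own z axis and vertical below 0.12 rad and contact force between weight_right and the fingers below 0.05 N) or (distance between weight_right and core_lead_c0 below 0.06 m and contact force between weight_right and the fingers above 1 N and horizontal distance between weight_right and lens below 0.018 m and z of weight_right in the frame of lens between 0.03 and 0.07 m and angle between weight_right's own z axis and vertical below 0.17 rad and linear speed of weight_right below 0.02 m/s and contact force between weight_right and camera below 0.05 N and distance of weight_left from where it was at the start of the episode below 0.012 m and angle between weight_left's own z axis and vertical below 0.12 rad and contact force between weight_left and the fingers below 0.05 N))); the arm keeps its last pose, push and grip.
It fails at once if the camera is touched (over 2 N) (contact force between camera and anything else above 2 N).
It fails at once if another thing on the bench is shifted by more than 20 mm (distance of any of crank_boss, brake_lever, boxwood_knob, speed_dial, screwdriver, spring_barrel from where it was at the start of the episode above 0.02 m).
It also fails if it takes over 64 s, if anything falls off the work surface, if the arm or the gripper's body presses on something with over 40 N, if the wrist force passes 120 N, or if a joint passes its speed limit or range.

## Working session

There is one attempt and no reset: what is moved stays moved. The work goes in short steps, Python scripts to look and compute and a shell command to move; the robot and the scene stay as the last step left them, time stands still between calls to the robot, and variables do not carry over. Pictures are saved under pics/ and viewed, and the job is handed in when it is done.

```bash
ls; mkdir -p pics
python3 - <<'E'
from bench import robot, vision, finder
import cv2,numpy as np
for n in("scene","top"):
    p,d=vision.snapshot(n); cv2.imwrite(f"pics/{n}0.png",p[:,:,::-1]); np.save(f"pics/{n}0.npy",d)
    i=vision.camera_info(n);print(n,i)
    for t in("weight_left","rest","camera"):
        print(t,finder.look_for(t,n)[:4])
print(robot.get_state())
E
```

```text
pics
scene {'fovy': 55.95183408998336, 'cx': 280.8546176346766, 'cy': 210.5147862363531, 'R': array([[ 0.27114076,  0.96253914, -0.00104851],
       [ 0.53887032, -0.15269855, -0.82843342],
       [-0.79755969,  0.22405706, -0.56008657]]), 't': array([-0.17826239, -0.25487723,  1.46690603])}
weight_left [{'pixel': [216.4, 215.0], 'p': 0.55}, {'pixel': [194.9, 228.8], 'p': 0.46}]
rest [{'pixel': [188.4, 230.5], 'p': 0.59}]
camera [{'pixel': [331.7, 203.1], 'p': 0.62}]
top {'fovy': 52.834331831088285, 'cx': 282.0712303774429, 'cy': 209.96149598074112, 'R': array([[-0.00982466, -0.99925685,  0.03727237],
       [-0.99537324,  0.00621004, -0.09588296],
       [ 0.09558024, -0.03804193, -0.99469454]]), 't': array([-0.00724972,  0.58636728,  1.00546669])}
weight_left [{'pixel': [332.5, 239.3], 'p': 0.72}]
rest [{'pixel': [355.4, 238.5], 'p': 0.95}]
camera [{'pixel': [202.2, 240.9], 'p': 0.89}, {'pixel': [379.0, 239.1], 'p': 0.58}]
{'t': 0.4, 'q': array([-7.17403981e+01,  5.00466142e+00,  7.85492217e+01, -1.15838402e-04,
        9.64613552e+01, -5.90690666e+00]), 'joint_velocities': array([ 0.05762543, -0.13166775, -0.08916819, -0.05280495,  0.0488957 ,
       -0.02695055]), 'joint_efforts': array([-6.26709552e-04, -3.51157558e+01, -3.12938619e+01, -1.55142234e-04,
        2.63835485e-03,  5.49755015e-06]), 'ee_pos': array([ 0.22515219, -0.50176829,  0.30373681]), 'tool_rot': array([-1.79984831e+02, -1.45370899e-03,  2.41664953e+01]), 'ft_force': array([ 0.21834331, -0.5396703 ,  0.13611201]), 'moment': array([0.01689605, 0.03174041, 0.00257561]), 'grip_width': 0.08559268826260609}
```

View pics/top0.png

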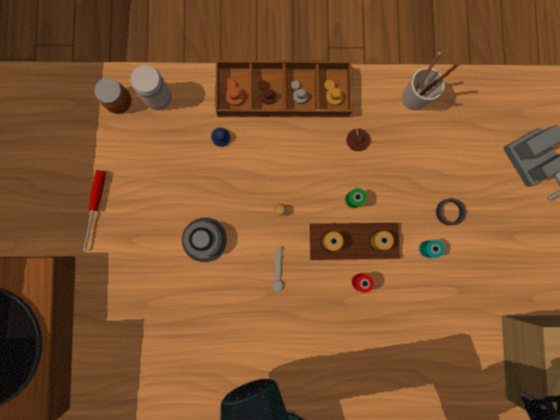

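View pics/scene0.png

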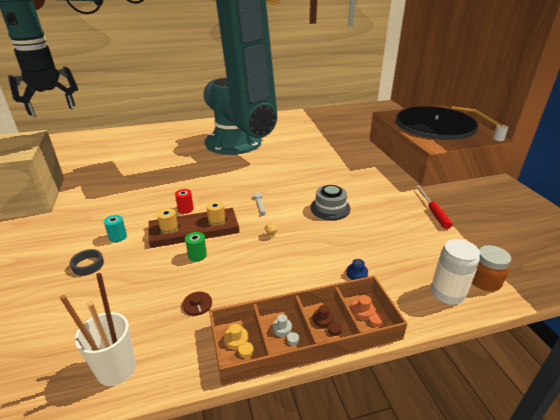

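The top view shows brass weights at about (333,240) and (384,240) in the rest, and the camera at (204,240). The red, green and turquoise decoys are near the rest, and the robot base is at the bottom.

```bash
cat > h.py <<'E'
import numpy as np,cv2
from bench import vision
def cloud(n,d):
    i=vision.camera_info(n);h,w=d.shape;f=h/2/np.tan(np.radians(i["fovy"])/2)
    v,u=np.mgrid[:h,:w]
    P=np.stack([(u-i["cx"])*d/f,(v-i["cy"])*d/f,d],-1)
    return (P-i["t"])@i["R"]
def ray(n,px,z):
    i=vision.camera_info(n);f=210/np.tan(np.radians(i["fovy"])/2)
    r=np.array([(px[0]-i["cx"])/f,(px[1]-i["cy"])/f,1])@i["R"];c=-i["t"]@i["R"]
    return c+r*(z-c[2])/r[2]
def circ(X):
    A=np.c_[2*X,np.ones(len(X))];s=np.linalg.lstsq(A,(X**2).sum(1),rcond=None)[0]
    return s[:2],np.sqrt(s[2]+s[:2]@s[:2])
E
python3 - <<'E'
from h import *
for n in("top","scene"):
    im=cv2.imread(f"pics/{n}0.png");W=cloud(n,np.load(f"pics/{n}0.npy"))
    seeds=dict(top=dict(L=(333,240),R=(384,240),green=(357,198),red=(364,283),turq=(432,249),cam=(204,240),knob=(280,210),boss=(221,137),dial=(358,140),barrel=(451,211)),
      scene=dict(L=(216,213),R=(168,222),cam=(330,195),green=(196,247),red=(184,201),turq=(116,228)))[n]
    for k,(u,v) in seeds.items():
        r=34 if k=="cam" else 20
        sub=W[v-r:v+r,u-r:u+r].reshape(-1,3); 
        zt={"cam":(.058,.07),"L":(.057,.07),"R":(.057,.07)}.get(k,(.012,.09))
        c=ray(n,(u,v),.06)
        m=(sub[:,2]>zt[0])&(sub[:,2]<zt[1])&(np.hypot(*(sub-c)[:,:2].T)<.045)
        X=sub[m]
        if len(X)<10: print(n,k,len(X));continue
        rc,rad=cv2.minEnclosingCircle(X[:,:2].astype(np.float32))
        print(n,k,len(X),"mean",X.mean(0).round(4),"zmax",X[:,2].max().round(3),"enc",np.round(rc,4),round(rad,4))
    # rest colour mask
    if n=="top":
        m=(abs(W[...,2]-.02)<.006);m[:225]=0
        m2=np.zeros_like(m);m2[215:265,300:410]=abs(W[215:265,300:410,2]-.02)<.005
        X=W[m2];r=cv2.minAreaRect((X[:,:2]*1000).astype(np.float32));print("rest",r)
    print(n,"bench z",np.median(W[300:330,200:220,2]) if n=="top" else '')
E
```

```text
top L 272 mean [ 0.5106 -0.1314  0.0636] zmax 0.068 enc [ 0.5107 -0.1318] 0.0221
top R 278 mean [ 0.5111 -0.2511  0.0634] zmax 0.068 enc [ 0.5109 -0.2515] 0.0225
top green 315 mean [ 0.6146 -0.1907  0.0494] zmax 0.058 enc [ 0.6162 -0.1937] 0.0224
top red 338 mean [ 0.4109 -0.202   0.0493] zmax 0.06 enc [ 0.4099 -0.2054] 0.0227
top turq 370 mean [ 0.4897 -0.3731  0.0473] zmax 0.059 enc [ 0.4897 -0.3784] 0.0237
top cam 459 mean [0.5178 0.1793 0.0625] zmax 0.067 enc [0.5156 0.1751] 0.0362
top knob 127 mean [ 0.5888 -0.0075  0.0302] zmax 0.037 enc [ 0.5892 -0.0075] 0.0156
top boss 241 mean [0.7734 0.1391 0.0232] zmax 0.039 enc [0.7761 0.1407] 0.0235
top dial 52 mean [ 0.7684 -0.2094  0.0159] zmax 0.02 enc [ 0.7699 -0.2116] 0.0241
top barrel 187 mean [ 0.5806 -0.4252  0.02  ] zmax 0.027 enc [ 0.5821 -0.4362] 0.0336
rest ((510.9642639160156, -191.8037109375), (90.0611343383789, 220.77162170410156), 0.31609413027763367)
top bench z -0.00023957071331005207
scene L 159 mean [ 0.5161 -0.1324  0.0634] zmax 0.067 enc [ 0.5114 -0.1322] 0.0218
scene R 148 mean [ 0.5195 -0.2512  0.0634] zmax 0.066 enc [ 0.5124 -0.2517] 0.0223
scene cam 191 mean [0.5224 0.1771 0.0633] zmax 0.067 enc [0.519  0.1788] 0.0278
scene green 361 mean [ 0.6304 -0.1941  0.0387] zmax 0.057 enc [ 0.6195 -0.1939] 0.0213
scene red 379 mean [ 0.4497 -0.201   0.029 ] zmax 0.056 enc [ 0.4602 -0.2006] 0.0446
scene turq 293 mean [ 0.5056 -0.3746  0.0367] zmax 0.057 enc [ 0.4982 -0.376 ] 0.0197
scene bench z
```

Run:
```python
import cv2
i=cv2.imread("pics/top0.png")[180:300,160:460]
cv2.imwrite("pics/topz.png",cv2.resize(i,(780,312),interpolation=cv2.INTER_CUBIC))
```

```text
(no output)
```

View pics/topz.png

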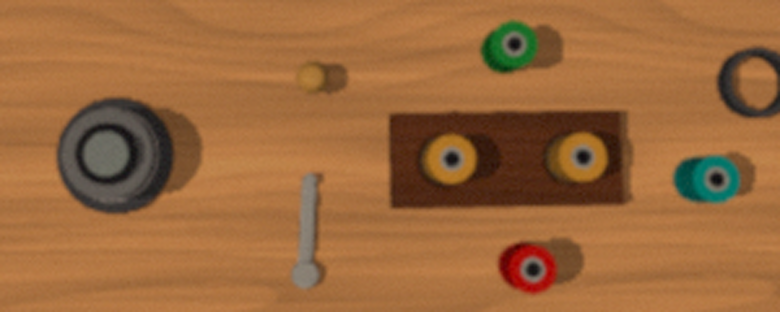

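Left weight at (0.511,-0.132) and right at (0.511,-0.2515). The lens is at about (0.518,0.179). Both weight tops are at z 0.064 and 119.5 mm apart, which agrees with the given sizes. Moving above the left one.

```bash
python3 -m inch '[[20,-11,0,0.05,85],[60,-32,0,0.15,85],[100,-53,0,0.25,85],[140,-75,0,0.35,85],[180,-96,0,0.4218,85],[220,-118,0,0.4218,85],[260,-139,0,0.4218,85],[300,-160,0,0.4218,85],[325,-174,0,0.4218,85],[330,-176,0,0.4218,85]]' 40
python3 -c "
from bench import robot;s=robot.get_state();print(s)"
```

```text
t: 1.23
ee_pos: [0.4562, -0.2022, 0.3042]
tool_rot: [-179.9, -0.1, 0.3]
ft_force: [0.4, -0.7, 0.2]
grip_width: 0.0851
{'t': 1.2333, 'q': array([-30.48236987,  -1.57054745,  85.25072358,   0.13674101,
        96.28347932,  59.27230258]), 'joint_velocities': array([21.77990531,  6.81685966, -6.47876134, -3.35542442, -0.1830107 ,
       21.49855129]), 'joint_efforts': array([-3.48118544e-01, -3.07585180e+01, -3.09780872e+01,  2.92073255e-01,
        2.05873320e-02, -4.28202760e-02]), 'ee_pos': array([ 0.45620329, -0.20216338,  0.30416114]), 'tool_rot': array([-1.79901751e+02, -1.00701603e-01,  2.60250311e-01]), 'ft_force': array([ 0.42520643, -0.72247789,  0.16085009]), 'moment': array([-0.08664303,  0.06064345, -0.01677195]), 'grip_width': 0.08507459559004885}
```

```bash
python3 -m inch '[[15,-20,20,0,85],[35,-45,50,0,85],[50,-65,85,0,85],[57,-74,115,0,85],[57,-74,124,0,85],[57,-74,124,0,85],[57,-74,124,0,85],[57,-74,124,0,85]]'
python3 - <<'E'
from h import *
from bench import robot
print(robot.get_state()["ee_pos"],robot.get_state()["tool_rot"],robot.get_state()["ft_force"])
p,d=vision.snapshot("scene");cv2.imwrite("pics/s1.png",cv2.resize(p[120:300,60:330,::-1],(780,520)))
E
```

```text
t: 1.9
ee_pos: [0.512, -0.1334, 0.1825]
tool_rot: [179.9, -0.2, -0.1]
ft_force: [-0.3, -0.9, 0.4]
grip_width: 0.0848
[ 0.51197225 -0.13341928  0.18246441] [ 1.79885146e+02 -2.26273342e-01 -6.82872950e-02] [-0.27557564 -0.87712449  0.41048241]
```

View pics/s1.png

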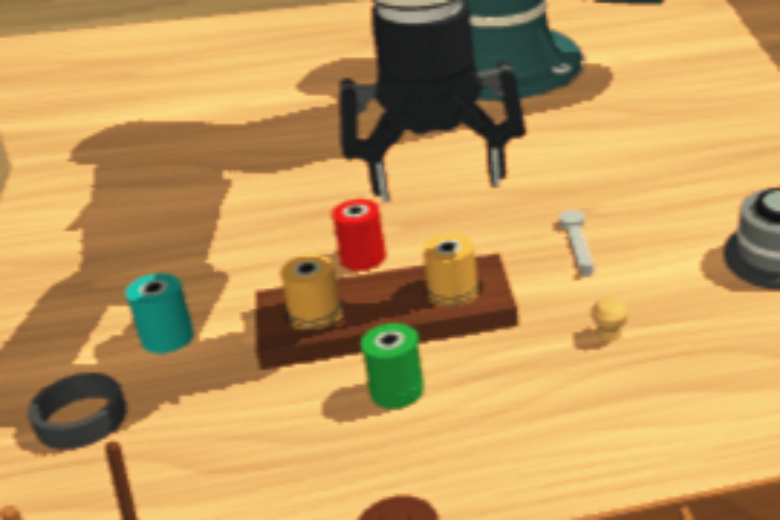

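The gripper straddles the left weight with clear fingers, jaws along y. Descending.

```bash
python3 -m inch '[[0,-1,15,0,85],[0,-1,35,0,85],[0,-1,55,0,85],[0,-1,70,0,85],[0,-1,77,0,85],[0,-1,79,0,85],[0,-1,79,0,85],[0,-1,79,0,85],[0,-1,79,0,85]]'
python3 - <<'E'
from h import *
from bench import robot
print(robot.get_state()["ee_pos"],robot.get_state()["tool_rot"],robot.get_state()["ft_force"])
p,d=vision.snapshot("scene");cv2.imwrite("pics/s2.png",cv2.resize(p[120:300,60:330,::-1],(780,520)))
E
```

```text
t: 2.7
ee_pos: [0.5122, -0.1316, 0.1027]
tool_rot: [179.9, -0.2, -0.0]
ft_force: [-0.8, -0.2, 0.7]
grip_width: 0.0849
[ 0.51215051 -0.1316426   0.10268982] [ 1.79927865e+02 -1.79468583e-01 -1.26609622e-02] [-0.78982572 -0.21268609  0.67130204]
```

View pics/s2.png

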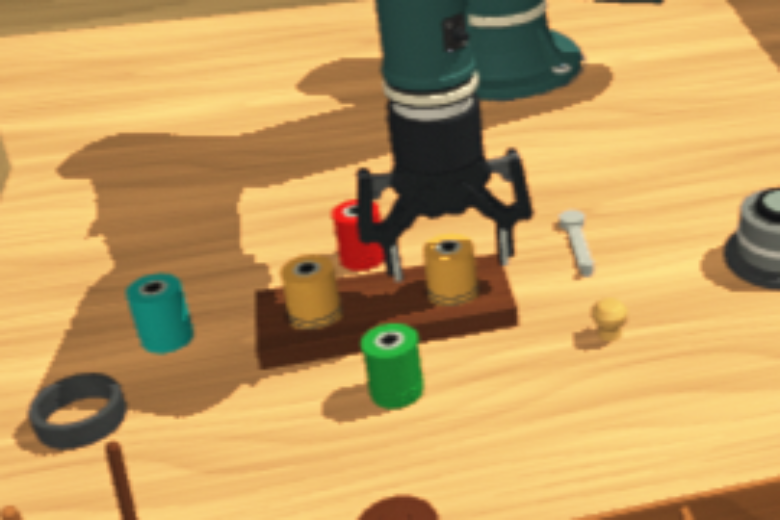

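The fingers are on either side of the weight, midpoint about (450,267), level with the weight. Closing.

```bash
python3 -m inch '[[0,0,0,0,60],[0,0,0,0,50],[0,0,0,0,45],[0,0,0,0,40],[0,0,0,0,35],[0,0,0,0,35],[0,0,0,0,35],[0,0,0,0,35],[0,0,0,0,35],[0,0,0,0,35]]' 70
python3 -c "
from bench import robot;s=robot.get_state();print(s['ee_pos'],s['ft_force'],s['moment'],s['grip_width'])"
```

```text
t: 3.58
ee_pos: [0.5115, -0.1316, 0.1016]
tool_rot: [179.9, -0.1, 0.0]
ft_force: [-0.6, -1.8, 4.7]
grip_width: 0.0429
[ 0.51153152 -0.13156362  0.10161404] [-0.56650912 -1.78379107  4.6563356 ] [-0.42923492  0.1877649   0.03801721] 0.042874466831611946
```

```bash
python3 -m inch '[[0,0,-3,0,35],[0,0,-12,0,35],[0,0,-27,0,35],[0,0,-45,0,35],[0,0,-63,0,35],[0,0,-80,0,35],[0,0,-92,0,35],[0,0,-99,0,35],[0,0,-100,0,35],[0,0,-100,0,35]]'
for i in 1 2 3; do python3 -m inch '[[0,0,0,0,35],[0,0,0,0,35],[0,0,0,0,35]]'; done
python3 - <<'E'
from h import *
from bench import robot
s=robot.get_state()
print(s)
p,d=vision.snapshot("scene");cv2.imwrite("pics/s3.png",cv2.resize(p[120:300,60:330,::-1],(780,520)))
E
```

```text
t: 4.42
ee_pos: [0.5109, -0.1309, 0.2002]
tool_rot: [-180.0, 0.1, 0.0]
ft_force: [-0.9, 0.9, -7.6]
grip_width: 0.0428
t: 4.67
ee_pos: [0.5107, -0.1309, 0.1996]
tool_rot: [-180.0, 0.1, -0.0]
ft_force: [0.4, 0.8, -7.1]
grip_width: 0.0427
t: 4.92
ee_pos: [0.5111, -0.1311, 0.2007]
tool_rot: [-180.0, 0.0, 0.0]
ft_force: [-0.2, -0.1, -7.4]
grip_width: 0.0427
t: 5.17
ee_pos: [0.5112, -0.1311, 0.201]
tool_rot: [180.0, -0.0, 0.0]
ft_force: [-0.6, 0.2, -7.0]
grip_width: 0.0431
{'t': 5.1667, 'q': array([-2.05416895e+01,  4.66067873e+00,  9.07007509e+01, -5.57632418e-03,
        8.46307062e+01,  6.94564892e+01]), 'joint_velocities': array([-0.0315771 ,  0.07877717, -0.07329173,  0.11121184, -0.0047486 ,
        0.04053545]), 'joint_efforts': array([-1.58775565e-03, -3.73164904e+01, -3.35009372e+01, -5.72520396e-03,
        1.56581862e-02,  3.54538679e-05]), 'ee_pos': array([ 0.51121049, -0.1311408 ,  0.20095552]), 'tool_rot': array([ 1.79992041e+02, -5.41569233e-03,  2.34315561e-03]), 'ft_force': array([-0.55461594,  0.20113179, -7.00546301]), 'moment': array([ 0.017123  , -0.00831339, -0.03140123]), 'grip_width': 0.043123064306744105}
```

View pics/s3.png

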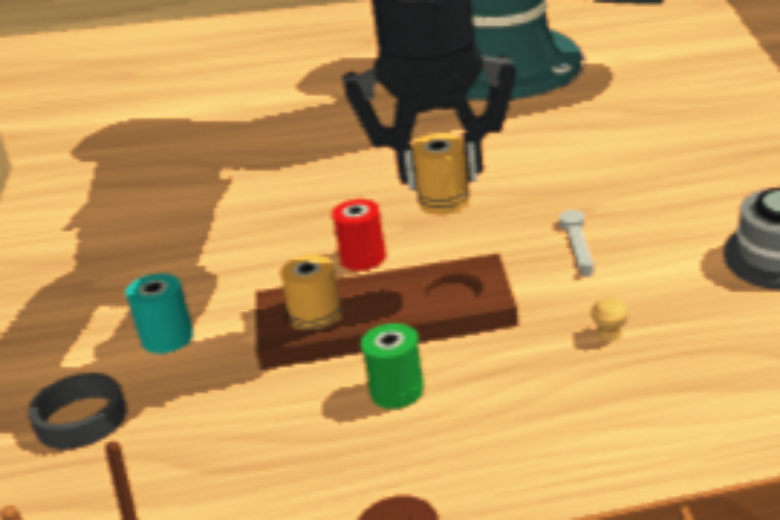

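Held level at about 7.3 N (≈0.75 kg), which suggests the lead-cored one. Its well is empty. Lowering it back.

```bash
python3 -m inch '[[0,0,5,0,35],[0,0,20,0,35],[0,0,40,0,35],[0,0,60,0,35],[0,0,77,0,35],[0,0,87,0,35],[0,0,93,0,35],[0,0,97,0,35],[0,0,99,0,35],[0,0,99,0,35]]'
python3 -m inch '[[0,0,0,0,35],[0,0,0.5,0,35],[0,0,1,0,35],[0,0,1,0,35],[0,0,1,0,35]]'
```

```text
t: 6.05
ee_pos: [0.5116, -0.1313, 0.1024]
tool_rot: [180.0, -0.1, 0.0]
ft_force: [-0.1, 0.2, -7.0]
grip_width: 0.0428
t: 6.47
ee_pos: [0.5117, -0.1313, 0.1017]
tool_rot: [180.0, -0.1, -0.0]
ft_force: [0.6, 0.9, -4.8]
grip_width: 0.0431
```

Contact is beginning (the load is falling), so the underside is at its standing height. One millimetre more, then release.

```bash
python3 -m inch '[[0,0,0.5,0,35],[0,0,1,0,35],[0,0,1,0,35],[0,0,1,0,45],[0,0,1,0,52],[0,0,1,0,60],[0,0,1,0,75],[0,0,1,0,85],[0,0,1,0,85],[0,0,1,0,85]]'
python3 -m inch '[[0,0,0,0,85],[0,0,0,0,85],[0,0,0,0,85]]'
python3 - <<'E'
from h import *
p,d=vision.snapshot("scene");cv2.imwrite("pics/s4.png",cv2.resize(p[120:300,60:330,::-1],(780,520)))
E
```

```text
t: 7.3
ee_pos: [0.5112, -0.1312, 0.0999]
tool_rot: [180.0, -0.0, -0.0]
ft_force: [0.1, -0.8, 0.3]
grip_width: 0.0852
t: 7.55
ee_pos: [0.5112, -0.1311, 0.0999]
tool_rot: [180.0, 0.0, -0.0]
ft_force: [-0.5, 0.3, -0.7]
grip_width: 0.0849
```

View pics/s4.png

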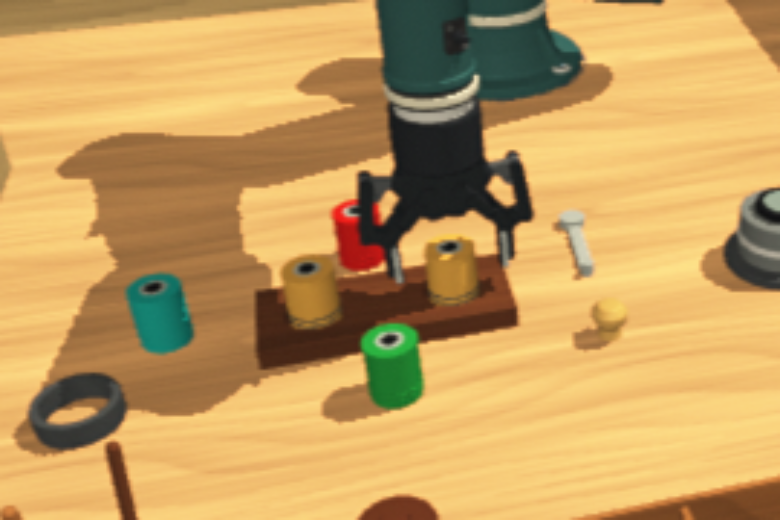

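The left weight stands upright in its well at about (450,270) and is released. Going up and over to the right one (120.5 mm along tool +y).

```bash
python3 -m inch '[[0,0,-15,0,85],[0,0,-45,0,85],[0,0,-80,0,85],[0,20,-98,0,85],[0,50,-98,0,85],[0,85,-98,0,85],[0,110,-98,0,85],[0,120.5,-98,0,85],[0,120.5,-98,0,85],[0,120.5,-98,0,85]]'
python3 -m inch '[[0,0,5,0,85],[0,0,25,0,85],[0,0,50,0,85],[0,0,75,0,85],[0,0,90,0,85],[0,0,96,0,85],[0,0,96,0,85],[0,0,96,0,85]]'
python3 - <<'E'
from h import *
p,d=vision.snapshot("scene");cv2.imwrite("pics/s5.png",cv2.resize(p[120:300,60:330,::-1],(780,520)))
E
```

```text
t: 8.43
ee_pos: [0.511, -0.2513, 0.1975]
tool_rot: [-179.9, 0.0, -0.0]
ft_force: [-0.1, 0.8, 0.2]
grip_width: 0.0852
t: 9.1
ee_pos: [0.5116, -0.2509, 0.1023]
tool_rot: [180.0, -0.0, 0.1]
ft_force: [0.5, 0.2, 0.6]
grip_width: 0.0849
```

View pics/s5.png

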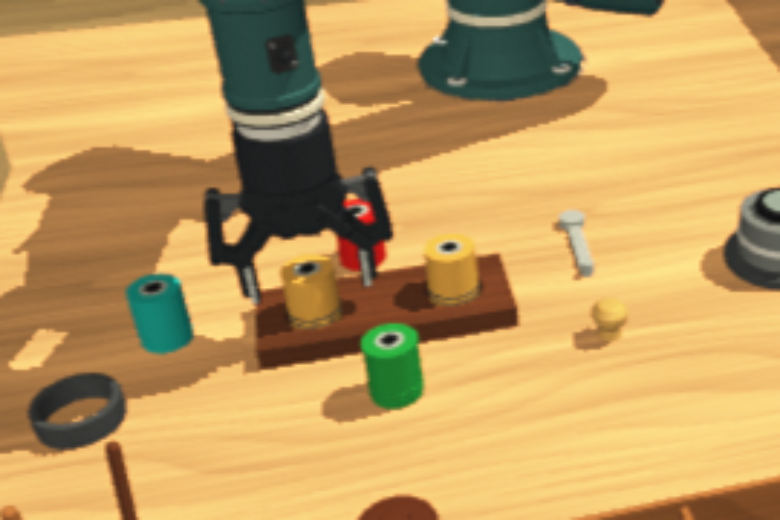

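The fingers straddle the right weight, tips at about (253,298) and (368,282), and the left weight is still upright. Grip and lift.

```bash
python3 -m inch '[[0,0,0,0,60],[0,0,0,0,50],[0,0,0,0,45],[0,0,0,0,40],[0,0,0,0,35],[0,0,0,0,35],[0,0,0,0,35],[0,0,0,0,35],[0,0,0,0,35],[0,0,0,0,35]]' 70
python3 -m inch '[[0,0,-3,0,35],[0,0,-12,0,35],[0,0,-27,0,35],[0,0,-45,0,35],[0,0,-63,0,35],[0,0,-80,0,35],[0,0,-92,0,35],[0,0,-99,0,35],[0,0,-100,0,35],[0,0,-100,0,35]]'
for i in 1 2 3; do python3 -m inch '[[0,0,0,0,35],[0,0,0,0,35],[0,0,0,0,35]]'; done
python3 - <<'E'
from h import *
p,d=vision.snapshot("scene");cv2.imwrite("pics/s6.png",cv2.resize(p[120:300,60:330,::-1],(780,520)))
E
```

```text
t: 9.98
ee_pos: [0.5119, -0.2522, 0.1033]
tool_rot: [179.9, -0.1, -0.0]
ft_force: [0.1, -1.1, 6.4]
grip_width: 0.0425
t: 10.82
ee_pos: [0.511, -0.2515, 0.2015]
tool_rot: [-180.0, 0.0, 0.0]
ft_force: [-0.4, -0.2, -3.7]
grip_width: 0.0427
t: 11.07
ee_pos: [0.5107, -0.2514, 0.2006]
tool_rot: [-179.9, 0.1, -0.0]
ft_force: [0.2, -0.1, -3.7]
grip_width: 0.0424
t: 11.32
ee_pos: [0.5111, -0.2516, 0.2017]
tool_rot: [-180.0, 0.0, -0.0]
ft_force: [0.8, 0.1, -3.6]
grip_width: 0.0423
t: 11.57
ee_pos: [0.5112, -0.2517, 0.202]
tool_rot: [180.0, -0.0, -0.0]
ft_force: [0.1, -1.0, -4.4]
grip_width: 0.0426
```

View pics/s6.png

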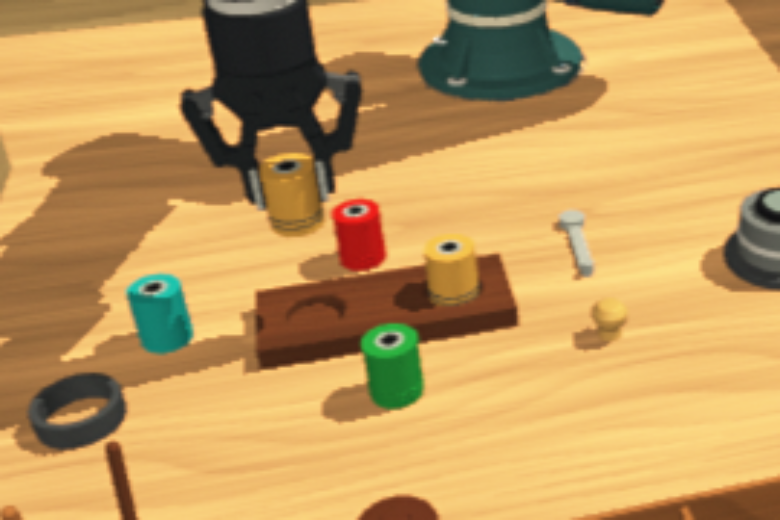

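The right weight pulls 3.7 N (≈0.35 kg) against 7.3 N, so the left one is heavier. Putting the right one back.

```bash
python3 -m inch '[[0,0,5,0,35],[0,0,20,0,35],[0,0,40,0,35],[0,0,60,0,35],[0,0,77,0,35],[0,0,87,0,35],[0,0,93,0,35],[0,0,97,0,35],[0,0,99,0,35],[0,0,99,0,35]]'
python3 -m inch '[[0,0,0,0,35],[0,0,0.5,0,35],[0,0,1,0,35],[0,0,1,0,35],[0,0,1,0,35]]'
```

```text
t: 12.45
ee_pos: [0.5117, -0.252, 0.1038]
tool_rot: [179.9, -0.1, -0.0]
ft_force: [-0.9, 0.1, -2.6]
grip_width: 0.0428
t: 12.87
ee_pos: [0.5118, -0.252, 0.1033]
tool_rot: [179.9, -0.1, -0.0]
ft_force: [-1.5, -0.1, 3.0]
grip_width: 0.0427
```

In contact with the well floor (+3 N). Release, rise and check.

```bash
python3 -m inch '[[0,0,0,0,35],[0,0,0,0,45],[0,0,0,0,52],[0,0,0,0,60],[0,0,0,0,75],[0,0,0,0,85],[0,0,0,0,85],[0,0,0,0,85],[0,0,0,0,85],[0,0,0,0,85]]'
python3 -m inch '[[0,0,-15,0,85],[0,0,-45,0,85],[0,0,-80,0,85],[0,-20,-98,0,85],[0,-50,-98,0,85],[0,-85,-98,0,85],[0,-110,-98,0,85],[0,-119.5,-98,0,85],[0,-119.5,-98,0,85],[0,-119.5,-98,0,85]]'
python3 - <<'E'
from h import *
p,d=vision.snapshot("scene");cv2.imwrite("pics/s7.png",cv2.resize(p[120:300,60:330,::-1],(780,520)))
W=cloud("scene",d)
for k,(u,v) in dict(L=(216,213),R=(168,222)).items():
    sub=W[v-20:v+20,u-20:u+20].reshape(-1,3);c=ray("scene",(u,v),.06)
    X=sub[(sub[:,2]>.057)&(sub[:,2]<.07)&(np.hypot(*(sub-c)[:,:2].T)<.045)]
    print(k,len(X),cv2.minEnclosingCircle(X[:,:2].astype(np.float32)))
E
```

```text
t: 13.7
ee_pos: [0.5112, -0.2517, 0.1019]
tool_rot: [180.0, -0.0, -0.0]
ft_force: [0.3, -0.4, 0.6]
grip_width: 0.0853
t: 14.53
ee_pos: [0.5113, -0.1324, 0.2]
tool_rot: [179.9, -0.0, 0.1]
ft_force: [-0.6, 0.0, 1.2]
grip_width: 0.0852
L 156 ((0.5127100944519043, -0.13221755623817444), 0.02277533896267414)
R 147 ((0.5146693587303162, -0.2519384026527405), 0.021161070093512535)
```

View pics/s7.png

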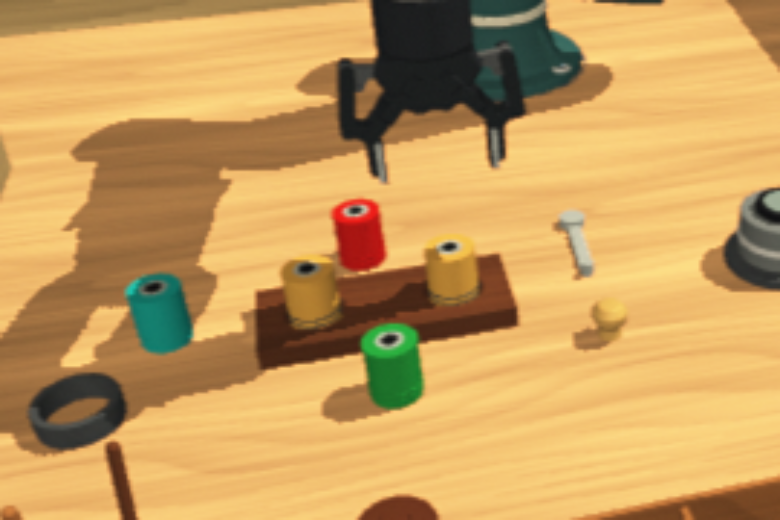

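Both weights are upright in their wells, within about 3 mm of their starting places. Taking the left one again.

```bash
python3 -m inch '[[0,0,5,0,85],[0,0,25,0,85],[0,0,50,0,85],[0,0,75,0,85],[0,0,90,0,85],[0,0,98,0,85],[0,0,98,0,85],[0,0,98,0,85],[0,0,98,0,85]]'
python3 -m inch '[[0,0,0,0,60],[0,0,0,0,50],[0,0,0,0,45],[0,0,0,0,40],[0,0,0,0,35],[0,0,0,0,35],[0,0,0,0,35],[0,0,0,0,35],[0,0,0,0,35],[0,0,0,0,35]]' 70
python3 -m inch '[[0,0,-3,0,35],[0,0,-12,0,35],[0,0,-30,0,35],[0,0,-52,0,35],[0,0,-75,0,35],[0,0,-98,0,35],[0,0,-118,0,35],[0,0,-132,0,35],[0,0,-139,0,35],[0,0,-140,0,35]]'
python3 -m inch '[[0,0,0,0,35],[0,0,0,0,35],[0,0,0,0,35]]'
```

```text
t: 15.33
ee_pos: [0.5121, -0.1329, 0.1032]
tool_rot: [179.9, -0.1, -0.0]
ft_force: [0.4, 0.2, -0.0]
grip_width: 0.0848
t: 16.17
ee_pos: [0.5118, -0.132, 0.1032]
tool_rot: [180.0, -0.1, 0.0]
ft_force: [-0.8, 2.3, 6.6]
grip_width: 0.043
t: 17.0
ee_pos: [0.5113, -0.1323, 0.2427]
tool_rot: [180.0, -0.1, -0.0]
ft_force: [0.6, 0.0, -6.2]
grip_width: 0.043
t: 17.25
ee_pos: [0.5104, -0.1319, 0.2397]
tool_rot: [-179.9, 0.2, 0.0]
ft_force: [0.7, 0.7, -6.9]
grip_width: 0.0431
```

```bash
python3 -m inch '[[0,-6,0,0,35],[0,-18,0,0,35],[0,-36,0,0,35],[0,-56,0,0,35],[1,-76,0,0,35],[2,-96,0,0,35],[3,-116,0,0,35],[3,-136,0,0,35],[4,-148,0,0,35],[4,-155,0,0,35]]'
python3 -m inch '[[0,-6,0,0,35],[0,-20,0,0,35],[1,-40,0,0,35],[1,-62,0,0,35],[2,-85,0,0,35],[2,-108,0,0,35],[3,-128,0,0,35],[3,-143,0,0,35],[3,-152,0,0,35],[3,-156,0,0,35]]'
python3 -m inch '[[0,0,0,0,35],[0,0,0,0,35],[0,0,0,0,35],[0,0,0,0,35]]'
python3 - <<'E'
from h import *
# lens glass from first pictures: black ring / glass edges
W=cloud("top",np.load("pics/top0.npy"));s=W[200:280,165:245].reshape(-1,3)
X=s[(s[:,2]>.0615-.002)&(s[:,2]<.068)&(np.hypot(s[:,0]-.518,s[:,1]-.179)<.03)];print("top lens",X.mean(0),cv2.minEnclosingCircle(X[:,:2].astype(np.float32)))
W=cloud("scene",np.load("pics/scene0.npy"));s=W[165:230,295:365].reshape(-1,3)
X=s[(s[:,2]>.0595)&(s[:,2]<.068)&(np.hypot(s[:,0]-.518,s[:,1]-.179)<.032)];print("scene lens",X.mean(0),cv2.minEnclosingCircle(X[:,:2].astype(np.float32)))
for n in("scene","top"):
    p,d=vision.snapshot(n);np.save(f"pics/{n}8.npy",d)
    c=p[80:290,120:400] if n=="scene" else p[160:300,100:420]
    cv2.imwrite(f"pics/{n}8.png",cv2.resize(c[:,:,::-1],None,fx=2.4,fy=2.4))
E
```

```text
t: 18.08
ee_pos: [0.5149, 0.0251, 0.2417]
tool_rot: [-180.0, 0.0, 0.1]
ft_force: [-0.0, -0.0, -6.1]
grip_width: 0.043
t: 18.92
ee_pos: [0.5182, 0.1796, 0.2417]
tool_rot: [180.0, 0.0, 0.0]
ft_force: [0.2, -0.0, -7.8]
grip_width: 0.043
t: 19.25
ee_pos: [0.5183, 0.1779, 0.2419]
tool_rot: [180.0, -0.0, -0.1]
ft_force: [-1.0, -0.2, -6.5]
grip_width: 0.0428
top lens [0.51814806 0.17943324 0.06281312] ((0.5181323885917664, 0.17997071146965027), 0.02786366082727909)
scene lens [0.51991659 0.17780809 0.06347313] ((0.5174549221992493, 0.17990419268608093), 0.029358206316828728)
```

View pics/scene8.png

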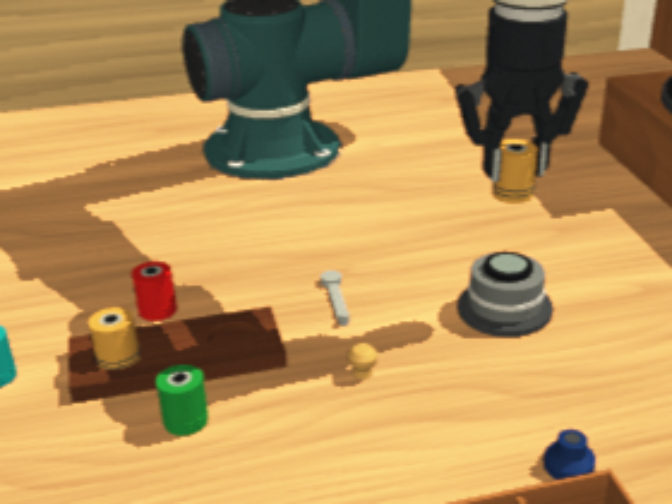

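The weight hangs upright at (515,170) above the lens at (508,265). The lens is at (0.518,0.1795), so the offset is about 1.5 mm. The underside is at about 0.149 m, so lower it 36 mm.

```bash
python3 -m inch '[[0,0,3,0,35],[0,-1,8,0,35],[0,-1,15,0,35],[0,-1,22,0,35],[0,-1,29,0,35],[0,-1,34,0,35],[0,-1,36,0,35],[0,-1,36,0,35],[0,-1,36,0,35],[0,-1,36,0,35]]'
python3 -m inch '[[0,0,0,0,35],[0,0,0,0,35],[0,0,0,0,35],[0,0,0,0,35],[0,0,0,0,35],[0,0,0,0,35],[0,0,0,0,35],[0,0,0,0,35],[0,0,0,0,35],[0,0,0,0,35]]'
python3 - <<'E'
from h import *
p,d=vision.snapshot("scene");W=cloud("scene",d)
hsv=cv2.cvtColor(p,cv2.COLOR_RGB2HSV)
b=(W[...,2]>.1)&(W[...,2]<.18)&(np.hypot(W[...,0]-.518,W[...,1]-.179)<.04)&(hsv[...,1]>110)
X=W[b];print("held",len(X),X.min(0),X.max(0),"y mid",(np.percentile(X[:,1],2)+np.percentile(X[:,1],98))/2)
t=X[X[:,2]>X[:,2].max()-.008];print("top face",t.mean(0),cv2.minEnclosingCircle(t[:,:2].astype(np.float32)))
cv2.imwrite("pics/s9.png",cv2.resize(p[80:290,120:400,::-1],None,fx=2.4,fy=2.4))
E
```

```text
t: 20.18
ee_pos: [0.5185, 0.1799, 0.2064]
tool_rot: [-180.0, -0.1, 0.0]
ft_force: [-0.7, -1.7, -7.0]
grip_width: 0.0429
t: 21.02
ee_pos: [0.5182, 0.1798, 0.2058]
tool_rot: [180.0, 0.0, -0.0]
ft_force: [0.9, -0.3, -7.1]
grip_width: 0.0426
held 394 [0.49450894 0.14387164 0.11277435] [0.54108822 0.20364658 0.17919607] y mid 0.17342905856164767
top face [0.51537819 0.18432192 0.1752047 ] ((0.5124809741973877, 0.1741979420185089), 0.029717661440372467)
```

View pics/s9.png

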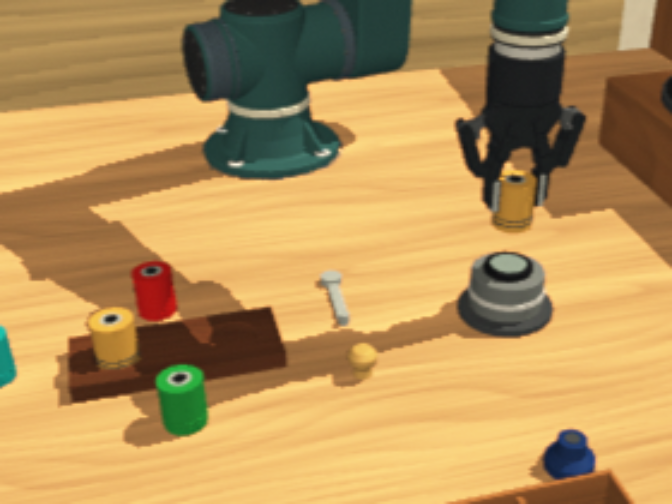

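Run:
```python
from h import *
i=vision.camera_info("scene");f=210/np.tan(np.radians(i["fovy"])/2)
for X in([.518,.1795,.140],[.518,.1795,.167],[.518,.1795,.063]):
    c=i["R"]@np.array(X)+i["t"];u=f*c[0]/c[2]+i["cx"];v=f*c[1]/c[2]+i["cy"]
    print(X,(u-120)*2.4,(v-80)*2.4,"px/m",f/c[2]*2.4)
```

```text
[0.518, 0.1795, 0.14] 512.0104397152485 201.93057724627775 px/m 934.2952701993648
[0.518, 0.1795, 0.167] 513.8875258958763 179.03422815933178 px/m 948.4175885783566
[0.518, 0.1795, 0.063] 506.9517953267715 263.6349832669742 px/m 896.236396101063
```

The predicted weight centre is at (512,202) and I see it at about (513,202). The lens is predicted at (507,264) and seen at (508,265). They agree to about 1 mm, so I'm handing in.

```bash
python3 -c "
from bench import job_done;print(job_done())"
```

```text
the job is handed in; nothing more can be done
None
```

The left-hand counterweight is the heavier one. I handed the job in with it held upright over the camera glass; the hand-in gave no verdict.

- **Weighing:** I lifted each about 10 cm and stood it back in its own well. The left pulled about 7.3 N (≈0.75 kg) and the right about 3.7 N (≈0.37 kg by raw force, so slightly over its stated range). The difference is clear.
- **Position:** By arm pose, the weight is about 1 mm off the glass centre. Its underside is at about 0.113 m, which is 50 mm above the glass. It was steady, with the grip at 43 mm, and the reprojected image positions agreed to about 1 mm.
- **Lighter weight and bystanders:** The right weight stands upright in its well. After I put both back, they measured within about 3 mm of their starting places, though that view was partly hidden. Nothing in the views I looked at appeared to have moved, and I saw no contact with the camera.
- **Failed check:** A direct depth fit of the held weight's top came out about 8 mm off (0.512, 0.174) with a 30 mm radius instead of 22 mm. The fingers were caught in the mask, so I used the reprojection check instead.

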